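# Press the glued lantern end panels

## Task

The four lantern end panels have just been glued: set each pressing weight gently, without dropping it, on the panel of its own shape (its knob has that panel's colour), flat, centred and turned so that its outline lines up with the panel's and an even rim shows all round. No weight may touch another shape's board, not even in passing, and the glue pot and the spool stay where they stand. Leave all four weights released and at rest.

Things in the scene. Friction and masses are not known exactly. Their poses are not given: they have to be found in the camera images.
- weight_square_knob (a point): Loose pressing weight, about 0.4 kg: dark steel plate, square, 60 x 60 mm, 20 mm thick, topped by an upright round red knob, 25 mm diameter, from 22 to 60 mm above its underside (below it a brass collar, 34 mm wide). This point: on the knob's axis (the weight's middle), 44 mm above the underside. z up; sides along x and y; repeats every quarter turn.
- panel_square: Fixed glue board, a pale wooden disc 116 mm across, 6 mm thick; centred on it a red panel, same outline as the square weight but 5 mm larger all round (70 x 70 mm), 2 mm thick. Origin at the centre of the disc's underside, on the table; the panel's top is 8 mm above it. z up; sides along x and y; repeats every quarter turn.
- weight_hexagon_knob (a point): Loose pressing weight, about 0.4 kg: dark steel plate, regular hexagon, 66 mm across flats, 20 mm thick, topped by an upright round green knob, 25 mm diameter, from 22 to 60 mm above its underside (below it a brass collar, 34 mm wide). This point: on the knob's axis (the weight's middle), 44 mm above the underside. z up; x normal to a flat side, y through a corner; repeats every sixth turn.
- panel_hexagon: Fixed glue board, a pale wooden disc 116 mm across, 6 mm thick; centred on it a green panel, same outline as the hexagon weight but 5 mm larger all round (76 mm across flats), 2 mm thick. Origin at the centre of the disc's underside, on the table; the panel's top is 8 mm above it. z up; x normal to a flat side, y through a corner; repeats every sixth turn.
- weight_oblong_knob (a point): Loose pressing weight, about 0.4 kg: dark steel plate, oblong, 86 mm along x by 44 mm along y, 20 mm thick, topped by an upright round yellow knob, 25 mm diameter, from 22 to 60 mm above its underside (below it a brass collar, 34 mm wide). This point: on the knob's axis (the weight's middle), 44 mm above the underside. z up; x axis along its length; repeats every half turn.
- panel_oblong: Fixed glue board, a pale wooden disc 116 mm across, 6 mm thick; centred on it a yellow panel, same outline as the oblong weight but 5 mm larger all round (96 mm along x by 54 mm along y), 2 mm thick. Origin at the centre of the disc's underside, on the table; the panel's top is 8 mm above it. z up; x axis along its length; repeats every half turn.
- weight_blossom_knob (a point): Loose pressing weight, about 0.4 kg: dark steel plate, four-petalled blossom (lobes of radius 18 mm centred at x, y = +-18 mm), 20 mm thick, topped by an upright round blue knob, 25 mm diameter, from 22 to 60 mm above its underside (below it a brass collar, 34 mm wide). This point: on the knob's axis (the weight's middle), 44 mm above the underside. z up; petals on the diagonals between x and y; repeats every quarter turn.
- panel_blossom: Fixed glue board, a pale wooden disc 116 mm across, 6 mm thick; centred on it a blue panel, same outline as the blossom weight but 5 mm larger all round (four lobes of radius 23 mm at x, y = +-18 mm), 2 mm thick. Origin at the centre of the disc's underside, on the table; the panel's top is 8 mm above it. z up; petals on the diagonals between x and y; repeats every quarter turn.
- glue_pot_mid (a point): White glue pot with a black lid, loose, standing, 60 mm diameter, 64 mm high; this point is its centre, half-way up. Not to be moved.
- spool_mid (a point): Wooden spool wound in orange, loose, standing on end, 60 mm diameter, 48 mm high; this point is its centre, half-way up. Not to be moved.
There are look-alikes about, which are no part of the job. What is shaped like the panel_square but pink or turquoise is not meant. Leave any pink look-alike of the part that bears weight_oblong_knob alone.

How it is judged:
By the outcome, as a careful person would: the job done as asked, in the order asked, and still so for the second after the job is handed in, with the robot touching nothing.
It also fails if it takes over 109 s, if anything falls off the work surface, if the arm or the gripper's body presses on something with over 40 N, if the wrist force passes 120 N, or if a joint passes its speed limit or range.

## Robot

A 7-joint arm with a two-finger parallel gripper is mounted at the origin on the work surface. World frame = base frame: x ahead of the robot, y to its left, z up, the work surface at z = 0. Lengths are in m, angles in rad, forces in N, time in s.
With the tool pointing down it reaches from about 0.35 to 0.775 m from the base axis. Payload 3.1 kg.
Tool frame: the origin (TCP) lies on the centre line of the jaws, within the pads' length; the fingertips stand env.tip_extent ahead of it and the grasp point (between the pads) lies 2 mm behind it (env.tip_extent is the distance from the TCP to the fingertips, in m); z points along the fingers, x is the direction in which the jaws open and shut, and the axes are right-handed (so a half turn about z gives the same grasp; the last joint's range is limited). The gripper opens to 85 mm and grips with 20 to 120 N. Pads are 22 mm wide; open, the fingers measure 114 mm over their backs; the gripper's body (76 mm by 85 mm) begins 54 mm behind the grasp point. The pads swing forward as they close: fully open they stand 13 mm farther back than shut.
Start: joints at [-1.391, 0.311, 0.014, 1.512, -0.004, 1.319, -0.027], TCP at [0.121, 0.537, 0.248] pointing down, gripper open.
Joint ranges: [-2.7, 2.7], [-0.3, 1.91], [-1.27, 1.3], [0.12, 2.57], [-1.44, 4.58], [0.2, 2.03], [-3.05, 3.05]. Speed limits (rad/s): [2.79, 2.79, 3.14, 3.14, 3.14, 3.14, 3.14].

## Interface

Orientations are given as a unit quaternion [w, x, y, z].
In Python, from workcell import env, viewer gives the robot as it stands. Calls block until the motion is done:
- env.move_to(position, orientation): joint-space move of the TCP to a pose.
- env.servo_line(position, v=0.15, attitude=None, max_force=None): straight line of the TCP; attitude=None keeps the orientation; v is the mean speed in m/s. With max_force (N) it stops when the force on the tool has changed by that much, and returns True; else False.
- env.goto_joints(angles): joint-space move.
- env.command_gripper(opening): opening from 0.0 (shut) to 1.0 (fully open); the grip force is fixed at half the most; returns when the fingers have stopped.
- env.sleep(seconds).
- env.ik(position, orientation): joint angles nearest the present ones, or None.
- viewer.camera(name): name is "side" or "top" or "wrist"; returns (picture, depth): 480x640x3 uint8, red, green, blue; 480x640 float32, m along the optical axis (not along the pixel's ray), 0 where there is no reading.
- viewer.camera_params(name): a dict with "vfov" (degrees; the focal length in pixels is half the picture's height over the tangent of half this angle, whatever the lens; pixels are square), "cx", "cy" (the principal point, pixels), "R" (3x3) and "t" (3): a world point X has camera coordinates R X + t. Camera axes: x right, y down, z forward; pixel columns grow to the right and rows downward; lengths in m; the calibration is good to about 2 mm. The wrist camera is an equidistant fisheye: a pixel r from the principal point sees the ray r / f radians off the axis. A picture is of the moment at which its call begins: read the wrist's pose just before it. camera_params takes no time and is no camera call; for the wrist camera it gives the pose at the moment of the call.
A pose or a line that the arm cannot do raises env.MotionError and nothing moves.
- env.close_job(): hands the job in, once; it reports no verdict.
Readings, each from a call of its own:
- env.read_clock(): time.
- env.read_q(): joint angles.
- env.read_qd(): joint speeds.
- env.read_joint_torque(): joint torques, N m.
- env.read_tool_pos(): TCP position.
- env.read_eef_rot(): TCP orientation.
- env.read_force(): force on the tool from outside, world axes, zero at the start.
- env.read_ft_torque(): the same for the moment, N m.
- env.read_opening(): opening from 0.0 (shut) to 1.0 (fully open).
Only numpy, scipy, OpenCV 4.12 (cv2) and the standard library are available. Lean on these libraries where they do the work, as an engineer would, in place of code of your own. Each camera call takes 0.05 s, during which the arm holds its last target.

## Working session

There is one attempt and no reset: what is moved stays moved. The work goes in short steps, each a Python script; the robot and the scene stay as the last script left them, time stands still between calls to the robot, and variables do not carry over. Pictures are saved under pics/ and viewed, and the job is handed in when it is done.

```bash
ls; mkdir -p pics; cat > h.py <<'E'
import numpy as np, cv2
from workcell import env, viewer
def save(n,im): cv2.imwrite('pics/'+n+'.png',cv2.cvtColor(np.ascontiguousarray(im),cv2.COLOR_RGB2BGR))
E
python3 - <<'E'
from h import *
for n in ['top','side','wrist']:
    p=viewer.camera_params(n); im,d=viewer.camera(n); save(n+'0',im)
    np.savez(''+n+'0.npz',im=im,d=d,**p); print(n,p)
print(env.read_clock(),env.tip_extent,env.read_tool_pos(),env.read_eef_rot(),env.read_opening())
E
```

```text
pics
top {'vfov': 56.3265050400349, 'cx': 320.5121840550909, 'cy': 240.06042916734404, 'R': array([[-0.02281087, -0.99973141,  0.00409575],
       [-0.98598876,  0.02181977, -0.16537851],
       [ 0.16524473, -0.00781079, -0.98622166]]), 't': array([0.00525954, 0.48331637, 1.10576414])}
side {'vfov': 42.188219714311266, 'cx': 325.35137732541875, 'cy': 240.43443548143222, 'R': array([[ 0.80251171, -0.59649988, -0.01276136],
       [-0.33480694, -0.43252867, -0.83715188],
       [ 0.49384134,  0.67609677, -0.54682162]]), 't': array([-0.36949314,  0.21943091,  1.16638105])}
wrist {'vfov': 65.70646984690485, 'cx': 323.7749492069393, 'cy': 239.31022246091965, 'R': array([[ 0.22097629,  0.97527357, -0.00330809],
       [ 0.93956452, -0.21197341,  0.26886015],
       [ 0.26151097, -0.06251988, -0.96317354]]), 't': array([-0.54840988, -0.03419171,  0.37981351])}
0.15 0.017 [0.12088972 0.53601325 0.2474581 ] [ 6.15997447e-04  7.81010217e-01  6.24517568e-01 -6.83905992e-04] 1.0024668672844754
```

View pics/top0.png

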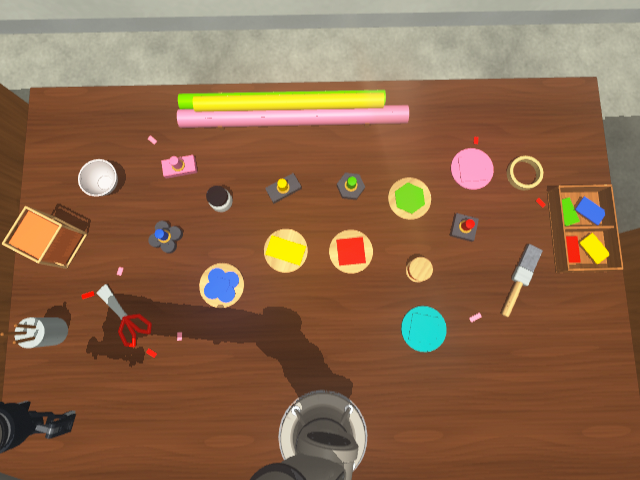

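View pics/side0.png

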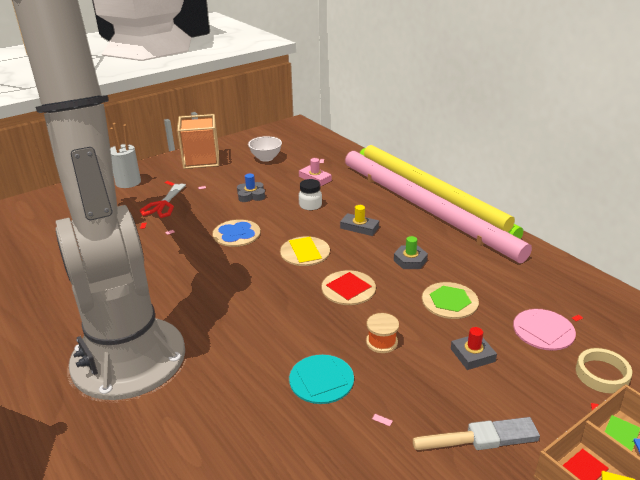

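View pics/wrist0.png

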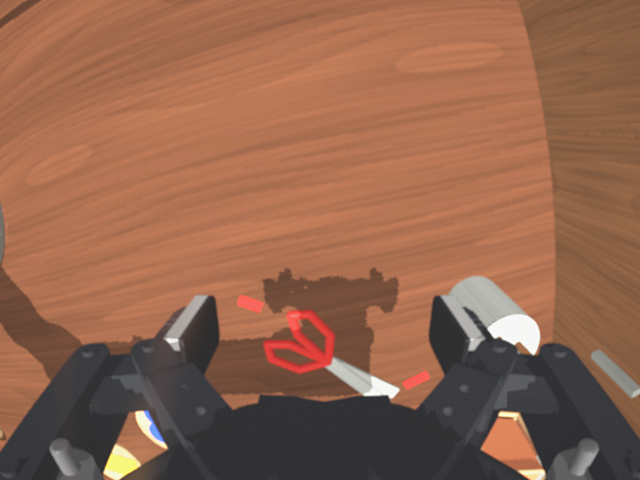

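Candidates in the top view:
- **Weights:** red knob on square (466,226), green on hexagon (350,184), yellow on oblong (284,186), blue on blossom (165,236). The all-pink oblong at (178,164) is a decoy.
- **Panels:** red (351,251), green (409,198), yellow (286,250), blue (221,285). The pink (472,169) and turquoise (424,329) discs are decoys.
- **Obstacles:** glue pot (219,198), spool (419,269).

Next come measurements and a close crop.

```bash
cat >> h.py <<'E'
def load(n):
    f=np.load(n); return f['im'],f['d'],{k:f[k] for k in ['vfov','cx','cy','R','t']}
def unproj_depth(d,p):
    h,w=d.shape; f=h/2/np.tan(np.radians(p['vfov'])/2)
    u,v=np.meshgrid(np.arange(w),np.arange(h))
    X=np.stack([(u-p['cx'])/f*d,(v-p['cy'])/f*d,d],-1)
    return (X-p['t'])@p['R']
E
python3 - <<'E'
from h import *
im,d,p=load('top0.npz')
W=unproj_depth(d,p)
save('crop0',cv2.resize(im[140:310,140:490],None,fx=2.28,fy=2.28,interpolation=cv2.INTER_CUBIC))
hsv=cv2.cvtColor(im,cv2.COLOR_RGB2HSV)
for n,(u,v) in dict(table=(320,310),redw=(466,226),hexw=(350,184),obl=(284,186),blo=(165,236),pr=(351,251),pg=(409,198),py=(286,250),pb=(221,285),pot=(219,198),spool=(419,269),redplate=(458,219),board=(332,251)).items():
    print(n,W[v,u].round(4),hsv[v,u],im[v,u])
t=W[300:315,300:350,2]; print(t.mean(),t.std())
E
```

```text
table [ 0.3072 -0.0004  0.0011] [ 11 166 129] [129  77  45]
redw [ 0.5084 -0.3749  0.0573] [  2 215 200] [200  42  31]
hexw [ 0.6245 -0.0845  0.059 ] [ 48 213 218] [109 218  36]
obl [0.6228 0.085  0.0591] [ 28 255 251] [251 237   0]
blo [0.5013 0.3892 0.0473] [114 159 120] [ 45  60 120]
pr [ 0.4578 -0.085   0.0089] [  3 227 251] [251  53  28]
pg [ 0.5982 -0.2455  0.0053] [ 45 210 219] [128 219  39]
py [0.4648 0.0853 0.0049] [ 29 255 254] [254 245   0]
pb [0.3766 0.2537 0.0089] [110 174 245] [ 78 132 245]
pot [0.5928 0.2495 0.0661] [ 2 60 64] [64 50 49]
spool [ 0.4028 -0.2513  0.0483] [ 22 114 249] [249 220 138]
redplate [ 0.5348 -0.3681  0.0198] [  0  20 115] [115 106 106]
board [ 0.4599 -0.0355  0.0016] [ 23 110 252] [252 226 143]
0.006946154713725745 0.09534402806792296
```

View pics/crop0.png

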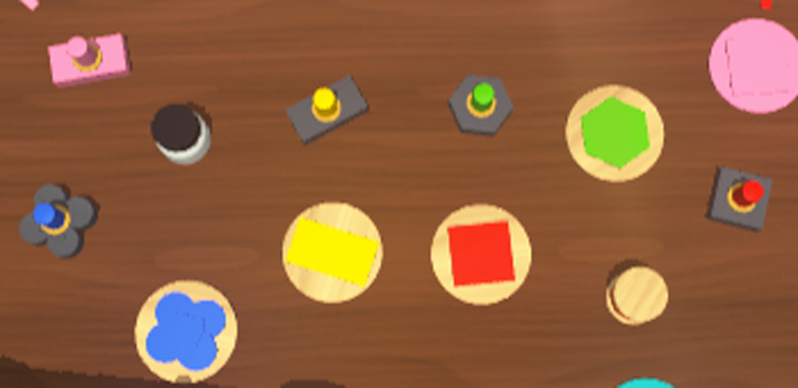

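```bash
cat > fit.py <<'E'
from h import *
from scipy.optimize import minimize
def outline(shape,g=0.0):
    if shape=='square': a=.03+g; return [np.array([[a,a],[-a,a],[-a,-a],[a,-a]])]
    if shape=='oblong': a,b=.043+g,.022+g; return [np.array([[a,b],[-a,b],[-a,-b],[a,-b]])]
    if shape=='hexagon':
        r=(.033+g)/np.cos(np.pi/6); t=np.pi/6+np.arange(6)*np.pi/3; return [np.c_[r*np.cos(t),r*np.sin(t)]]
    t=np.linspace(0,2*np.pi,40,endpoint=False); c=np.c_[np.cos(t),np.sin(t)]
    L=[np.array([sx,sy])*.018+(.018+g)*c for sx in(1,-1) for sy in(1,-1)]
    a=.018; L.append(np.array([[a,a],[-a,a],[-a,-a],[a,-a]])); return L
def circ(r,n=40):
    t=np.linspace(0,2*np.pi,n,endpoint=False); return r*np.c_[np.cos(t),np.sin(t)]
def proj(P,p,wrist=False):
    X=P@p['R'].T+p['t']; f=240/np.tan(np.radians(p['vfov'])/2)
    if wrist:
        r=np.hypot(X[:,0],X[:,1]); k=f*np.arctan2(r,X[:,2])/np.maximum(r,1e-9)
    else: k=f/X[:,2]
    return np.c_[p['cx']+k*X[:,0],p['cy']+k*X[:,1]]
S=8
def densify(c,n=8):
    return np.concatenate([c[i]+(c[(i+1)%len(c)]-c[i])*np.linspace(0,1,n,endpoint=False)[:,None] for i in range(len(c))])
def render(pieces,roi):
    x0,y0,x1,y1=roi; m=np.zeros(((y1-y0)*S,(x1-x0)*S),np.uint8)
    for q,hull in pieces:
        q=np.round(((q-[x0,y0]+.5)*S-.5)*16).astype(np.int32)
        if hull: q=cv2.convexHull(q)
        cv2.fillPoly(m,[q.reshape(-1,1,2)],255,shift=4)
    return cv2.resize(m,None,fx=1/S,fy=1/S,interpolation=cv2.INTER_AREA)/255.
def place(c,z,q):
    R=np.array([[np.cos(q[2]),-np.sin(q[2])],[np.sin(q[2]),np.cos(q[2])]])
    return np.c_[densify(c)@R.T+q[:2],np.full(len(c)*8,z)]
def model(shape,kind,q,p,wr,z0=0.):
    if kind=='panel': return [(proj(place(c,.008,q),p,wr),True) for c in outline(shape,.005)]
    L=[(proj(np.r_[place(c,z0,q),place(c,z0+.02,q)],p,wr),True) for c in outline(shape)]
    L.append((proj(np.r_[place(circ(.0125),z0+.02,q),place(circ(.0125),z0+.06,q)],p,wr),True))
    return L
HUE={'square':[(0,8),(172,180)],'hexagon':[(40,75)],'oblong':[(25,33)],'blossom':[(105,125)]}
def mask(im,shape,kind):
    hsv=cv2.cvtColor(im,cv2.COLOR_RGB2HSV).astype(int); H,Sa,V=hsv[...,0],hsv[...,1],hsv[...,2]
    col=np.zeros(H.shape,bool)
    for a,b in HUE[shape]: col|=(H>=a)&(H<=b)
    col&=(Sa>(185 if shape in('square',) else 130))&(V>60)
    if shape=='oblong': col&=(Sa>200)
    if shape=='square': col&=(V>130)
    if kind=='panel': return col
    dark=(Sa<85)&(V<160)
    gold=(H>14)&(H<28)&(Sa>100)&(V>150)
    return col|dark|gold
def fit(im,p,shape,kind,q0,wr=False,z0=0.,dbg=None,pad=14):
    q0=np.array(q0,float)
    P=np.concatenate([a for a,_ in model(shape,kind,q0,p,wr,z0)])
    lo=np.maximum(np.floor(P.min(0)).astype(int)-pad,0); hi=np.minimum(np.ceil(P.max(0)).astype(int)+pad,[640,480]); roi=(*lo,*hi)
    m=mask(im,shape,kind)[lo[1]:hi[1],lo[0]:hi[0]].astype(np.uint8)
    n,lab,st,_=cv2.connectedComponentsWithStats(m,connectivity=8)
    k=1+np.argmax(st[1:,4]); m=(lab==k).astype(float)
    if dbg: save(dbg,cv2.resize(np.hstack([im[lo[1]:hi[1],lo[0]:hi[0]],np.repeat((m*255).astype(np.uint8)[...,None],3,2)]),None,fx=4,fy=4,interpolation=cv2.INTER_NEAREST))
    sc=np.array([.001,.001,np.radians(2)])
    def cost(x): return np.abs(render(model(shape,kind,q0+x*sc,p,wr,z0),roi)-m).sum()/m.sum()
    best=None
    per={'square':90,'hexagon':60,'oblong':180,'blossom':90}[shape]
    if q0[2]==0:
        for a in np.arange(0,per,6):
            r=minimize(cost,[0,0,a/2],method='Nelder-Mead',options=dict(initial_simplex=np.array([[0,0,a/2],[5,0,a/2],[0,5,a/2],[0,0,a/2+3]]),maxiter=60))
            if best is None or r.fun<best.fun: best=r
        x0=best.x
    else: x0=np.zeros(3)
    for _ in range(2):
        r=minimize(cost,x0,method='Nelder-Mead',options=dict(initial_simplex=x0+np.array([[0,0,0],[2.,0,0],[0,2.,0],[0,0,1.5]]),xatol=.01,fatol=1e-5)); x0=r.x
    q=q0+x0*sc; return q,r.fun
E
cat > m0.py <<'E'
from fit import *
import json
init={('square','w'):(.51,-.375),('hexagon','w'):(.62,-.085),('oblong','w'):(.62,.085),('blossom','w'):(.50,.385),
('square','panel'):(.458,-.085),('hexagon','panel'):(.598,-.245),('oblong','panel'):(.465,.085),('blossom','panel'):(.377,.254)}
out={}
for cam in ['top','side']:
    im,d,p=load(cam+'0.npz')
    for (s,k),xy in init.items():
        q0=[*xy,0] if cam=='top' else out[s+k]
        try:
            q,c=fit(im,p,s,k,q0,dbg=f'dbg_{cam}_{s}_{k}')
        except Exception as e: print(cam,s,k,'fail',e); continue
        if cam=='top': out[s+k]=q.tolist()
        print(cam,s,k,(q[:2]*1000).round(1),np.degrees(q[2]).round(1),round(c,3))
json.dump(out,open('est.json','w'))
E
time python3 m0.py
```

```text
top square w [ 515.5 -385.8] -16.8 0.184
top hexagon w [634.4 -89.4] -6.1 0.091
top oblong w [632.9  91.6] 117.7 0.083
top blossom w [506.9 401.1] 64.8 0.086
top square panel [458.8 -84. ] 4.4 0.049
top hexagon panel [ 598.7 -245.8] 34.4 0.045
top oblong panel [464.5  87. ] 70.7 0.049
top blossom panel [377.5 253.8] -15.3 0.071
side square w [ 515.8 -384.9] -16.1 0.061
side hexagon w [635.1 -88.2] -7.5 0.077
side oblong w [632.8  92.2] 118.2 0.057
side blossom w [507.3 402.1] 63.9 0.096
side square panel [458.5 -84.8] 4.5 0.042
side hexagon panel [ 598.9 -247. ] 34.2 0.036
side oblong panel [464.8  86.7] 71.1 0.054
side blossom panel [376.9 253.7] -15.3 0.092
real	0m51.525s
user	0m51.556s
sys	0m0.236s
```

```bash
python3 - <<'E'
from fit import *
import json
o=json.load(open('est.json'))
L=[]
for cam in ['top']:
    im,d,p=load(cam+'0.npz'); x0,y0,k=140,140,2.28*1
    big=cv2.resize(im[140:310,140:490],None,fx=2.28,fy=2.28,interpolation=cv2.INTER_CUBIC)
    for s in HUE:
        for kk in ['w','panel']:
            for a,h in model(s,kk,np.array(o[s+kk]),p,False):
                q=cv2.convexHull(np.round(((a-[140,140]+.5)*2.28-.5)*16).astype(np.int32))
                cv2.polylines(big,[q],True,(0,255,255),1,cv2.LINE_AA,4)
    save('ov_top',big)
a=cv2.imread('pics/dbg_top_square_w.png'); print(a.shape)
E
```

```text
(216, 448, 3)
```

View pics/ov_top.png

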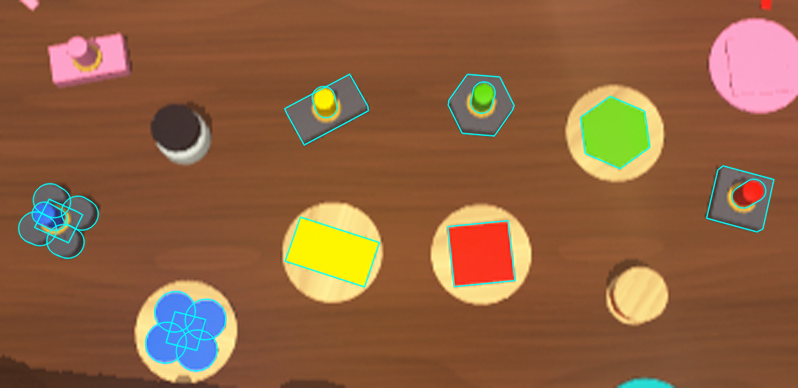

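View pics/dbg_top_square_w.png

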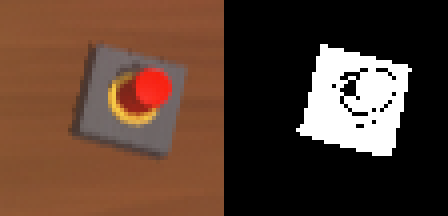

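Fits agree to about 1 mm between the top and side cameras, and the overlay confirms the choices. I'll do the blossom first, since it is nearest.

```bash
cat > job.py <<'E'
from h import *
SYM={'square':90,'hexagon':60,'oblong':180,'blossom':90}
T={ # x,y,deg  mean of top and side
'square':((.5157,-.3853,-16.3),(.4587,-.0844,4.45)),
'hexagon':((.6347,-.0888,-6.9),(.5988,-.2464,34.3)),
'oblong':((.6328,.0919,118.0),(.4646,.0869,70.9)),
'blossom':((.5071,.4016,64.3),(.3772,.2538,-15.3))}
ZG=.044; ZH=.20
def quat(deg):
    a=np.radians(deg)/2; return [0,np.cos(a),np.sin(a),0]
def choose(w,pl,sym,avoid=()):
    q0=env.read_q(); best=None
    for psi in range(-180,180,10):
        a=env.ik([w[0],w[1],ZH],quat(psi))
        if a is None or env.ik([w[0],w[1],ZG],quat(psi)) is None: continue
        for k in range(-4,5):
            dl=pl[2]-w[2]+k*sym
            if abs(dl)>120: continue
            b=env.ik([pl[0],pl[1],ZH],quat(psi+dl))
            if b is None or env.ik([pl[0],pl[1],ZG+.008],quat(psi+dl)) is None: continue
            a,b=np.array(a),np.array(b)
            if max(abs(a[6]),abs(b[6]))>2.7: continue
            c=np.abs(a-q0).max()+np.abs(b-a).max()+.3*max(abs(a[4]-1.57)-1.9,abs(b[4]-1.57)-1.9,0)
            if best is None or c<best[0]: best=(c,psi,psi+dl,a.round(2),b.round(2))
    return best
def pick(w,psi,z=ZG):
    env.command_gripper(.75)
    env.move_to([w[0],w[1],.14],quat(psi))
    env.servo_line([w[0],w[1],z],v=.12)
    print('at',np.round(env.read_tool_pos(),4))
    env.command_gripper(0.)
    print('open',round(env.read_opening(),3),np.round(env.read_tool_pos(),4))
    env.servo_line([w[0],w[1],ZH],v=.15)
    print('F',np.round(env.read_force(),1),'open',round(env.read_opening(),3))
def place(pl,psi,z=ZG):
    env.move_to([pl[0],pl[1],ZH],quat(psi))
    env.servo_line([pl[0],pl[1],z+.008+.012],v=.15)
    env.sleep(.2)
    print('pre',np.round(env.read_tool_pos(),4),'F',np.round(env.read_force(),1))
    hit=env.servo_line([pl[0],pl[1],z+.008-.003],v=.012,max_force=3)
    print('hit',hit,np.round(env.read_tool_pos(),4),'F',np.round(env.read_force(),1))
def release(pl):
    env.sleep(.2)
    env.command_gripper(.75)
    p=env.read_tool_pos()
    env.servo_line([p[0],p[1],.16],v=.12)
E
python3 - <<'E'
from job import *
for s in ['blossom','oblong','hexagon','square']: print(s,choose(*T[s],SYM[s]))
print(env.read_clock())
E
```

```text
blossom (np.float64(1.002572446660226), 10, 20.400000000000006, array([-0.93,  0.56,  0.38,  1.31, -0.2 ,  1.32, -0.38]), array([-1.  ,  0.15,  0.42,  1.85, -0.07,  1.15, -0.2 ]))
oblong (np.float64(1.7831319089813367), -60, -107.1, array([-0.67,  0.63,  0.84,  1.34, -0.47,  1.37, -0.88]), array([-1.13,  0.32,  1.13,  1.82, -0.31,  1.2 , -1.77]))
hexagon (np.float64(1.3393861199043977), -90, -108.80000000000001, array([-0.45,  0.69,  1.  ,  1.34, -0.57,  1.41, -1.05]), array([-0.24,  0.76,  1.12,  1.32, -0.68,  1.46, -1.06]))
square (np.float64(2.1654763438630766), -90, -69.25, array([-0.01,  0.78,  1.18,  1.33, -0.71,  1.48, -0.46]), array([-0.68,  0.25,  0.99,  1.83, -0.23,  1.18, -0.82]))
0.15
```

```bash
python3 - <<'E'
from job import *
w,pl=T['blossom']
pick(w,10)
print(env.read_clock())
im,_=viewer.camera('side'); save('side1',im)
im,_=viewer.camera('wrist'); save('wrist1',im)
E
```

```text
at [0.5078 0.4021 0.045 ]
open 0.278 [0.5073 0.4019 0.045 ]
F [ 0.2 -0.6 -4.9] open 0.274
4.6417
```

View pics/side1.png

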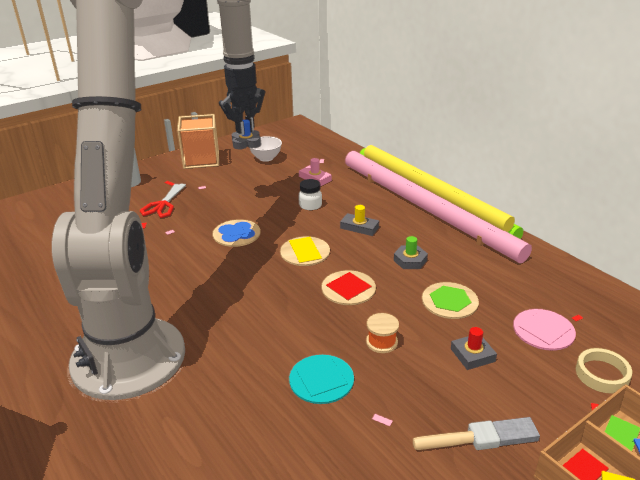

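View pics/wrist1.png

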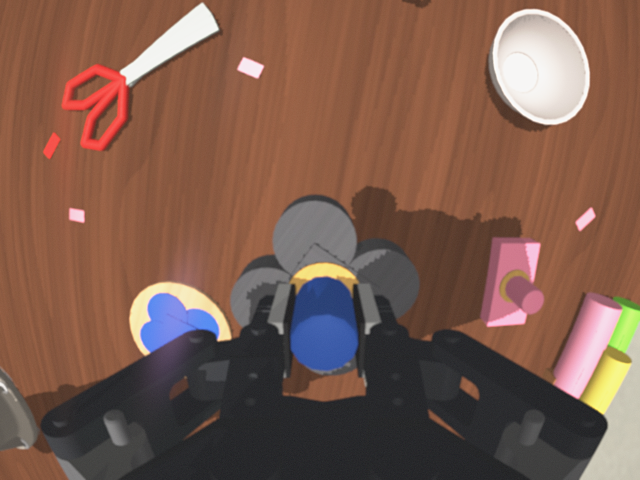

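The side view shows the blossom weight held level at (246,138). In the wrist view the knob sits centrally between the pads at (323,325). Placing it.

```bash
cat > chk.py <<'E'
from fit import *
from job import T,SYM
def chk(names,tag,panel=True):
    for cam in ['side','top']:
        p=viewer.camera_params(cam); im,_=viewer.camera(cam); save(f'{cam}_{tag}',im)
        for s in names:
            pl=T[s][1]
            try: q,c=fit(im,p,s,'w',[pl[0],pl[1],np.radians(pl[2])],z0=.008,dbg=f'dbg_{cam}_{tag}_{s}',pad=6)
            except Exception as e: print(cam,s,e); continue
            a=np.radians(pl[2]); 
            print(cam,s,'err mm',((q[:2]-pl[:2])*1000).round(1),'deg',round(np.degrees(q[2])-pl[2],1),round(c,3))
E
python3 - <<'E'
from job import *
w,pl=T['blossom']
place(pl,20.4)
im,_=viewer.camera('side'); save('side2',im)
release(pl)
print(env.read_clock())
E
```

```text
pre [0.3778 0.2543 0.0649] F [-0.3  0.7 -4.6]
hit True [0.3771 0.2537 0.0529] F [-0.4 -0.7  5.4]
9.4667
```

View pics/side2.png

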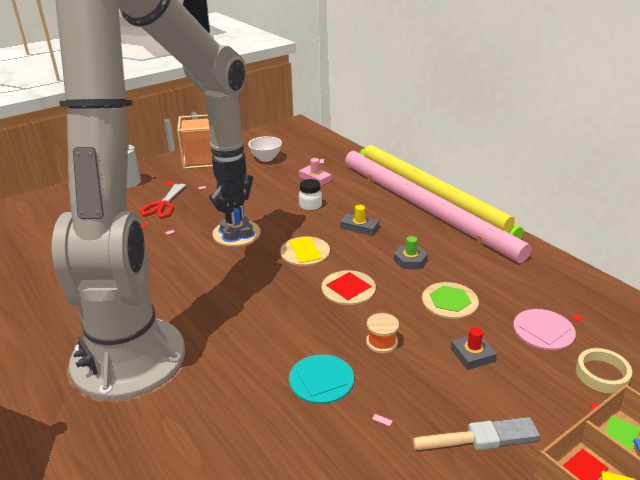

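```bash
python3 - <<'E'
s=open('fit.py').read()
s=s.replace("    sc=np.array([.001","""    ign=np.ones(m.shape)
    if z0>0:
        hsv=cv2.cvtColor(im,cv2.COLOR_RGB2HSV).astype(int)[lo[1]:hi[1],lo[0]:hi[0]]
        mm=((hsv[...,1]<85)&(hsv[...,2]<160)).astype(np.uint8)
        if mm.sum()<50: raise RuntimeError('no plate')
        m=mm.astype(float)
        kn=render([(proj(np.r_[place(circ(.019),z0+.02,q0),place(circ(.0165),z0+.064,q0)],p,wr),True)],roi)
        ign=(kn<=0).astype(float)
        if dbg: save(dbg,cv2.resize(np.hstack([im[lo[1]:hi[1],lo[0]:hi[0]],np.repeat((m*ign*255).astype(np.uint8)[...,None],3,2)]),None,fx=4,fy=4,interpolation=cv2.INTER_NEAREST))
    sc=np.array([.001""").replace("roi)-m).sum()","roi)-m)*ign).sum()").replace("np.abs(render(model(","np.abs((render(model(")
open('fit.py','w').write(s)
E
grep -n "def cost" fit.py
python3 - <<'E'
from job import *
s='oblong'; w,pl=T[s]; c=choose(w,pl,SYM[s]); print(c)
pick(w,c[1])
from chk import chk
chk(['blossom'],'a')
print(env.read_clock(), c[2])
E
```

```text
67:    def cost(x): return np.abs((render(model(shape,kind,q0+x*sc,p,wr,z0),roi)-m)*ign).sum()/m.sum()
(np.float64(1.5271701349149742), 10, -37.099999999999994, array([-0.54,  0.57,  0.59,  1.34, -0.32,  1.33,  0.23]), array([-0.79,  0.21,  0.67,  1.81, -0.14,  1.17, -0.72]))
at [0.6336 0.092  0.045 ]
open 0.278 [0.6329 0.0918 0.0449]
F [-0.6  0.1 -4.4] open 0.274
side blossom err mm [1.2 1.4] deg -1.3 0.071
top blossom err mm [ 5.  79.3] deg -86.7 0.694
13.5333 -37.099999999999994
```

```bash
python3 - <<'E'
from h import *
im=cv2.imread('pics/side_a.png')[120:290,180:480]
cv2.imwrite('pics/side_a_c.png',cv2.resize(im,None,fx=2.6,fy=2.6,interpolation=cv2.INTER_CUBIC))
E
```

```text
(no output)
```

View pics/side_a_c.png

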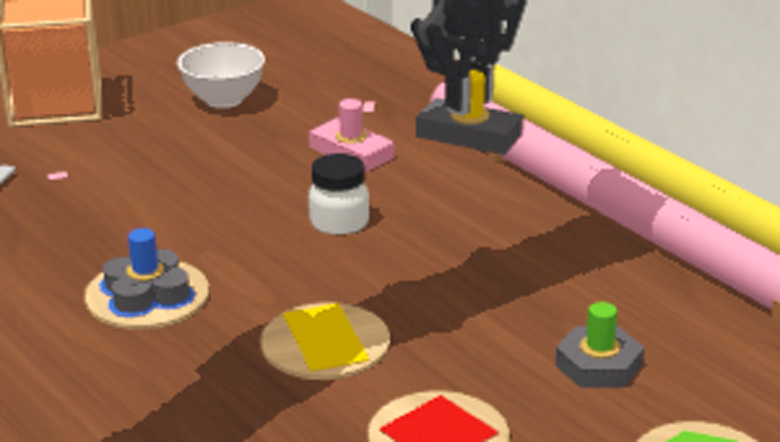

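View pics/top_a.png

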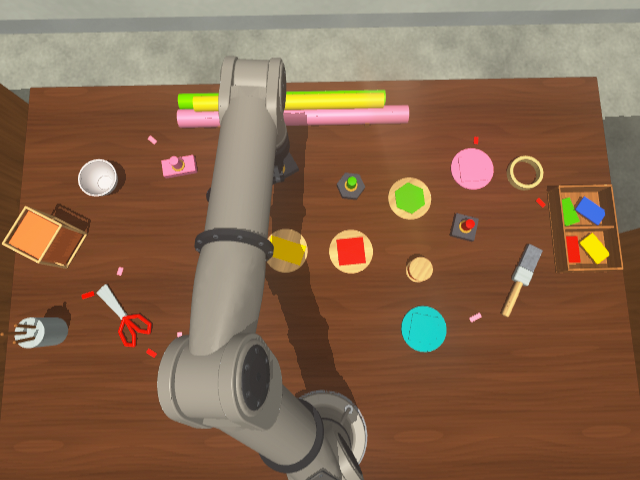

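View pics/dbg_side_a_blossom.png

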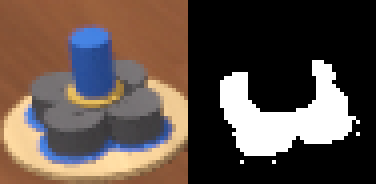

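The side view shows the blossom seated on its blue panel with a visible rim at full-frame (236,228). The arm hides it in the top view. Oblong next, then the hexagon.

```bash
python3 - <<'E'
from job import *
s='oblong'; w,pl=T[s]
place(pl,-37.1); release(pl)
s='hexagon'; w,pl=T[s]; c=choose(w,pl,SYM[s]); print(c)
pick(w,c[1])
env.move_to([pl[0],pl[1],.2],quat(c[2]))
from chk import chk
chk(['blossom','oblong'],'b')
print(env.read_clock(), c[2])
E
```

```text
pre [0.4653 0.0871 0.0648] F [-0.3  0.4 -4.8]
hit True [0.4644 0.0869 0.0528] F [-1.4 -0.3  5.9]
(np.float64(0.8323595669241901), -40, -58.800000000000004, array([-0.4 ,  0.65,  0.87,  1.34, -0.49,  1.38, -0.23]), array([-0.17,  0.69,  0.95,  1.32, -0.55,  1.41, -0.28]))
at [ 0.6354 -0.089   0.045 ]
open 0.278 [ 0.6351 -0.0888  0.0449]
F [ 0.4  0.  -5.1] open 0.276
side blossom err mm [1.2 1.4] deg -1.3 0.069
side oblong err mm [0.4 1.4] deg -0.8 0.052
top blossom err mm [ 0.8 -0.2] deg -0.1 0.171
top oblong err mm [-2.1 -2.8] deg -1.8 0.531
22.8333 -58.800000000000004
```

View pics/side_b.png

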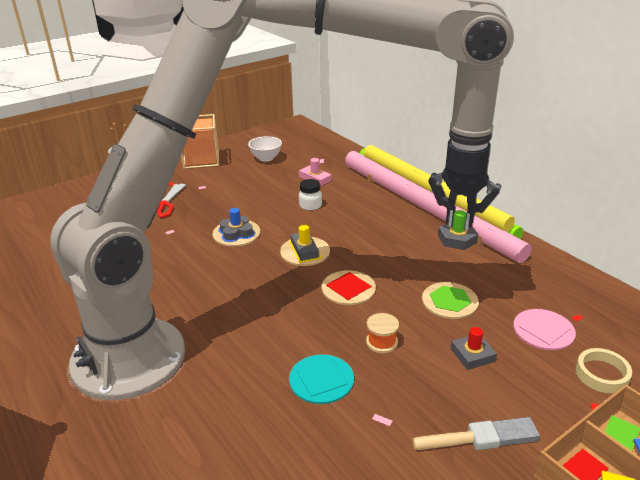

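View pics/top_b.png

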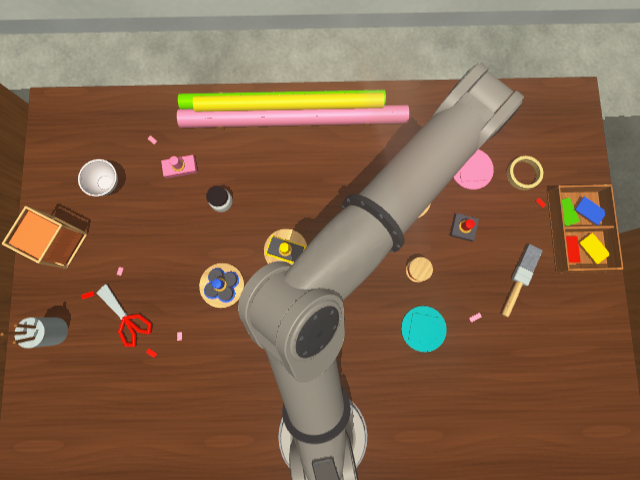

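Both placed weights look good: the blossom at side (236,228) and the oblong at (304,246). The hexagon hangs over its panel. Now I place it and go on to the square.

```bash
python3 - <<'E'
from job import *
s='hexagon'; w,pl=T[s]
place(pl,-58.8); release(pl)
s='square'; w,pl=T[s]; c=choose(w,pl,SYM[s]); print(c)
pick(w,c[1]); place(pl,c[2]); release(pl)
env.move_to([.35,.0,.3],quat(c[2])) if False else env.goto_joints([-1.391,.311,.014,1.512,-.004,1.319,-.027])
from chk import chk
chk(list(SYM),'c')
print(env.read_clock())
im=cv2.imread('pics/top_c.png')[140:310,140:490]
cv2.imwrite('pics/top_cc.png',cv2.resize(im,None,fx=2.28,fy=2.28,interpolation=cv2.INTER_CUBIC))
E
```

```text
pre [ 0.5994 -0.2468  0.0652] F [-0.7 -0.4 -4.7]
hit True [ 0.5987 -0.2463  0.0529] F [-0.4  0.4  5.8]
(np.float64(1.1211799856224132), -60, -39.25, array([ 0.07,  0.68,  0.96,  1.33, -0.55,  1.4 , -0.04]), array([-0.74,  0.28,  1.08,  1.83, -0.26,  1.19, -0.26]))
at [ 0.5162 -0.3859  0.0449]
open 0.275 [ 0.516  -0.3856  0.0449]
F [ 0.3 -0.4 -3.5] open 0.271
pre [ 0.4594 -0.0844  0.0648] F [-0.8  0.3 -3.8]
hit True [ 0.4586 -0.0844  0.0528] F [0.  0.6 5.1]
side square err mm [0.3 1.8] deg 0.0 0.066
side hexagon err mm [0.1 1.1] deg -1.3 0.053
side oblong err mm [0.9 2.4] deg -1.0 0.058
side blossom err mm [1.2 1.4] deg -1.3 0.069
top square err mm [-0.6 -0.2] deg -0.1 0.136
top hexagon err mm [ 0.4 -1.5] deg 1.1 0.177
top oblong err mm [ 0.1 -0.7] deg -0.2 0.141
top blossom err mm [ 0.8 -0.3] deg -0.1 0.097
38.0917
```

View pics/top_cc.png

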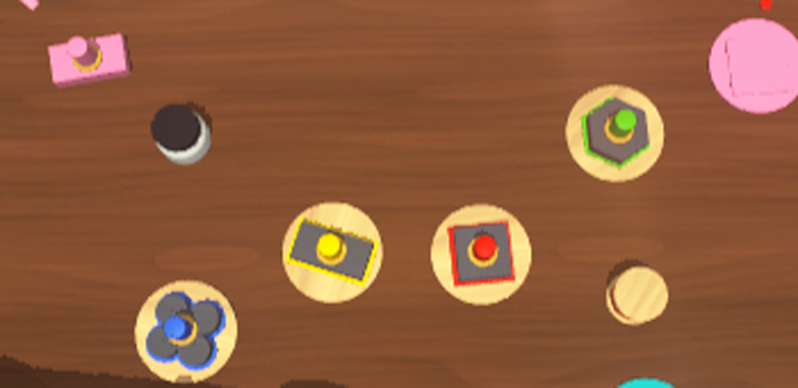

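View pics/side_c.png

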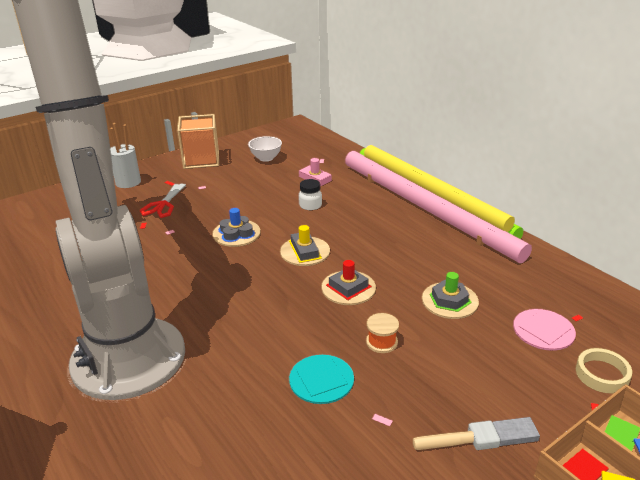

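All four are seated with rims visible in the top crop: blossom (185,330), oblong (332,250), square (482,252), hexagon (616,130). Pot and spool look unmoved. There is time in hand, so I'll measure the rims close up with the wrist camera.

```bash
cat > tour.py <<'E'
from fit import *
from job import T,SYM,quat
from scipy.spatial.transform import Rotation as Ro
def qR(q): return Ro.from_quat([q[1],q[2],q[3],q[0]]).as_matrix()
p=viewer.camera_params('wrist'); Rt=qR(env.read_eef_rot()); tp=np.array(env.read_tool_pos())
C=Rt.T@(-p['R'].T@p['t']-tp); A=Rt.T@p['R'].T[:,2]   # cam centre & axis in tool frame
print(C.round(3),A.round(3))
for s in ['blossom','oblong','square','hexagon']:
    pl=T[s][1]
    best=None
    for psi in range(-180,180,15):
        R=qR(quat(psi)); z=.23; c=R@C; a=R@A; k=(z+c[2]-.028)/-a[2]
        xy=np.array(pl[:2])-c[:2]-k*a[:2]
        j=env.ik([*xy,z],quat(psi))
        if j is None: continue
        cst=np.abs(np.array(j)-env.read_q()).max()
        if best is None or cst<best[0]: best=(cst,xy,psi)
    if best is None: print(s,'none'); continue
    _,xy,psi=best
    env.move_to([*xy,.23],quat(psi)); env.sleep(.3)
    p=viewer.camera_params('wrist'); im,d=viewer.camera('wrist'); save('w_'+s,im); np.savez('w_'+s+'.npz',im=im,d=d,**p)
env.goto_joints([-1.391,.311,.014,1.512,-.004,1.319,-.027])
print(env.read_clock())
ims=[cv2.imread('pics/w_%s.png'%s)[130:350,200:440] for s in ['blossom','oblong','square','hexagon']]
cv2.imwrite('pics/w_all.png',cv2.resize(np.vstack([np.hstack(ims[:2]),np.hstack(ims[2:])]),None,fx=1.3,fy=1.3))
E
python3 tour.py
```

```text
[ 0.    -0.069 -0.126] [-0.001  0.269  0.963]
46.4083
```

View pics/w_all.png

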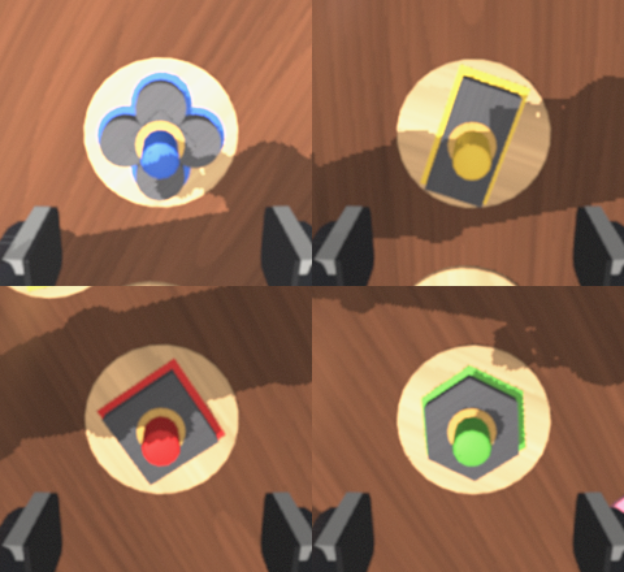

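The wrist crops show rims on the far sides of all four weights, but the oblique view hides the near rims. I'll fit the outlines numerically.

```bash
cat > wfit.py <<'E'
from fit import *
from job import T
vis=[]
for s in ['blossom','oblong','square','hexagon']:
    im,d,p=load(f'w_{s}.npz'); pl=T[s][1]; q0=np.array([pl[0],pl[1],np.radians(pl[2])])
    q,c=fit(im,p,s,'w',q0,wr=True,z0=.008,pad=4)
    # panel: colour|plate, union with fixed weight
    P=np.concatenate([a for a,_ in model(s,'panel',q0,p,True)]); lo=np.floor(P.min(0)).astype(int)-8; hi=np.ceil(P.max(0)).astype(int)+8; roi=(*lo,*hi)
    hsv=cv2.cvtColor(im,cv2.COLOR_RGB2HSV).astype(int)[lo[1]:hi[1],lo[0]:hi[0]]; H,Sa,V=hsv[...,0],hsv[...,1],hsv[...,2]
    col=np.zeros(H.shape,bool)
    for a,b in HUE[s]: col|=(H>=a-3)&(H<=b+3)
    col&=Sa>(175 if s=='oblong' else 130)
    if s=='blossom': col|=(H>95)&(H<125)&(Sa>90)
    m=(col|((Sa<85)&(V<160))).astype(float)
    kn=render([(proj(np.r_[place(circ(.019),.028,q),place(circ(.0165),.072,q)],p,True),True)],roi); ign=(kn<=0)
    wm=model(s,'w',q,p,True,.008)
    sc=np.array([.001,.001,np.radians(2)])
    cost=lambda x: np.abs((render(model(s,'panel',q0+x*sc,p,True)+wm,roi)-m)*ign).sum()/m.sum()
    r=min((minimize(cost,x0,method='Nelder-Mead',options=dict(initial_simplex=np.array(x0)+np.array([[0,0,0],[2.,0,0],[0,2.,0],[0,0,1.5]]))) for x0 in ([0,0,0],[-2,-2,.5],[2,2,-.5],[-2,2,0])),key=lambda r:r.fun)
    qp=q0+r.x*sc; e=q-qp
    print(s,'plate',((q-q0)[:2]*1e3).round(1),round(c,3),'panel',r.x[:2].round(1),round(r.fun,3),'| plate-panel mm',(e[:2]*1e3).round(1),'deg',np.degrees(e[2]).round(1))
    k=3; big=cv2.resize(im[lo[1]:hi[1],lo[0]:hi[0]],None,fx=k,fy=k,interpolation=cv2.INTER_CUBIC)
    for mod,cc in ((model(s,'panel',qp,p,True),(255,0,255)),(wm,(0,255,255))):
        for a,_ in mod: cv2.polylines(big,[cv2.convexHull(np.round(((a-lo+.5)*k-.5)*16).astype(np.int32))],True,cc,1,cv2.LINE_AA,4)
    vis.append(cv2.resize(big,(390,295)))
save('wfit',np.vstack([np.hstack(vis[:2]),np.hstack(vis[2:])]))
E
python3 wfit.py
```

```text
blossom plate [-0.1 -2.1] 0.735 panel [ 0.4 -1.8] 0.443 | plate-panel mm [-0.5 -0.3] deg 1.1
oblong plate [-1.6 -2.1] 0.074 panel [-0.8 -7.3] 0.302 | plate-panel mm [-0.8  5.2] deg 0.8
square plate [-1.8 -1.5] 0.089 panel [-0.6 -0.1] 0.26 | plate-panel mm [-1.1 -1.5] deg -0.1
hexagon plate [-2.  -1.4] 0.073 panel [ 0.  -3.2] 0.114 | plate-panel mm [-2.   1.8] deg -0.7
```

```bash
python3 - <<'E'
from fit import *
# same-camera panel reference and pot/spool displacement
a,_,p=load('top0.npz'); b=cv2.cvtColor(cv2.imread('pics/top_c.png'),cv2.COLOR_BGR2RGB)
a2,_,_=load('side0.npz'); b2=cv2.cvtColor(cv2.imread('pics/side_c.png'),cv2.COLOR_BGR2RGB)
def sh(a,b,u,v,r=24):
    g=lambda x:np.float64(cv2.cvtColor(x[v-r:v+r,u-r:u+r],cv2.COLOR_RGB2GRAY)); return np.round(cv2.phaseCorrelate(g(a),g(b))[0],2)
print('pot',sh(a,b,219,198),sh(a2,b2,310,195),'spool',sh(a,b,419,269),sh(a2,b2,382,333))
E
```

```text
pot [ 0.   -0.02] [-0.02 -0.  ] spool [-0.02 -0.01] [0.02 0.01]
```

View pics/wfit.png

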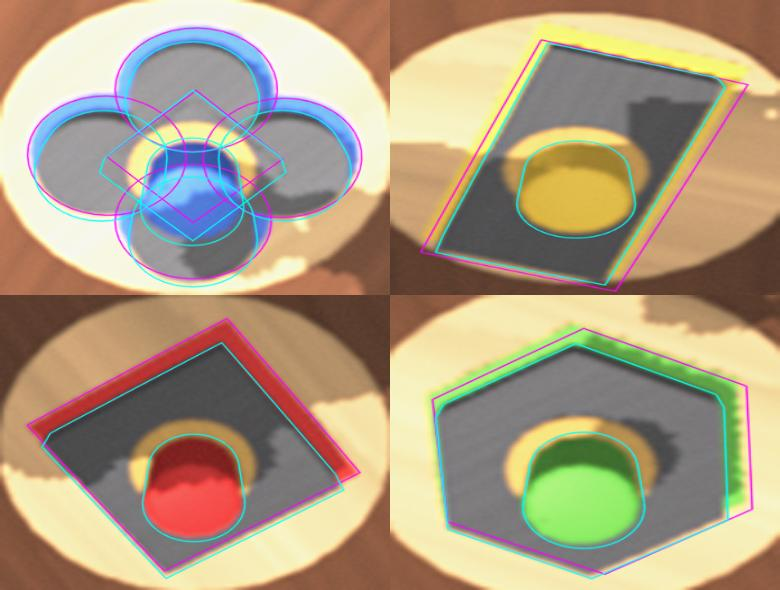

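The panel masks are spoiled by overexposure and shadow (oblong and blossom costs are high). Refining those masks.

```bash
python3 - <<'E'
from fit import *
for s in ['oblong','blossom']:
    im,d,p=load(f'w_{s}.npz'); hsv=cv2.cvtColor(im,cv2.COLOR_RGB2HSV)
    from job import T
    pl=T[s][1]; q=np.array([pl[0],pl[1],np.radians(pl[2])])
    P=np.concatenate([a for a,_ in model(s,'panel',q,p,True)]); lo=np.floor(P.min(0)).astype(int)-8; hi=np.ceil(P.max(0)).astype(int)+8
    print(s,lo,hi)
    u=int((lo[0]+hi[0])/2)
    print('col',[(v,im[v,u].tolist()) for v in range(lo[1],lo[1]+26,2)])
    v=int(lo[1]*.5+hi[1]*.5)
    print('row L',[(x,im[v,x].tolist()) for x in range(lo[0],lo[0]+40,3)])
    print('row R',[(x,im[v,x].tolist()) for x in range(hi[0]-40,hi[0],3)])
E
```

```text
oblong [275 170] [376 295]
col [(170, [144, 92, 66]), (172, [144, 92, 66]), (174, [142, 97, 69]), (176, [243, 206, 145]), (178, [247, 233, 175]), (180, [247, 233, 177]), (182, [247, 235, 166]), (184, [247, 246, 126]), (186, [247, 247, 121]), (188, [250, 249, 111]), (190, [222, 187, 77]), (192, [77, 75, 76]), (194, [123, 121, 123])]
row L [(275, [204, 163, 117]), (278, [206, 164, 119]), (281, [212, 167, 120]), (284, [215, 171, 124]), (287, [217, 174, 125]), (290, [243, 217, 152]), (293, [247, 226, 164]), (296, [248, 247, 144]), (299, [251, 251, 113]), (302, [133, 127, 126]), (305, [135, 128, 127]), (308, [251, 226, 130]), (311, [247, 234, 134]), (314, [247, 223, 120])]
row R [(336, [193, 149, 84]), (339, [120, 101, 78]), (342, [82, 81, 82]), (345, [81, 80, 81]), (348, [81, 79, 81]), (351, [132, 114, 78]), (354, [222, 184, 89]), (357, [199, 160, 116]), (360, [200, 159, 115]), (363, [200, 159, 115]), (366, [197, 157, 113]), (369, [199, 159, 116]), (372, [197, 158, 114]), (375, [200, 159, 117])]
blossom [266 176] [382 289]
col [(176, [248, 249, 231]), (178, [247, 247, 233]), (180, [247, 
[... 234 characters left out ...]
60, 156, 158])]
row L [(266, [248, 250, 220]), (269, [247, 247, 228]), (272, [248, 248, 233]), (275, [201, 219, 248]), (278, [148, 163, 231]), (281, [159, 156, 157]), (284, [162, 158, 160]), (287, [161, 157, 159]), (290, [160, 157, 160]), (293, [160, 155, 159]), (296, [161, 157, 159]), (299, [160, 157, 159]), (302, [154, 152, 154]), (305, [188, 166, 153])]
row R [(342, [136, 136, 139]), (345, [157, 154, 156]), (348, [157, 153, 155]), (351, [157, 154, 156]), (354, [156, 153, 155]), (357, [157, 154, 156]), (360, [161, 158, 160]), (363, [158, 154, 156]), (366, [158, 156, 158]), (369, [95, 126, 214]), (372, [222, 220, 248]), (375, [247, 247, 222]), (378, [247, 247, 220]), (381, [248, 248, 205])]
```

```bash
python3 - <<'E'
s=open('wfit.py').read()
a=s.index("    hsv=cv2"); b=s.index("    kn=render")
s=s[:a]+"""    c3=im[lo[1]:hi[1],lo[0]:hi[0]].astype(float); Rr,G,B=c3[...,0],c3[...,1],c3[...,2]; mx,mn=c3.max(2),c3.min(2)
    col={'oblong':(B/Rr<.54)&(Rr>150),'blossom':(B>Rr+35),'square':(Rr>2.3*G)&(G/np.maximum(B,1)<1.5),'hexagon':(G>Rr*1.12)&(G>B*1.3)}[s]
    dark=((mx-mn)/mx<.3)&(mx<178)
    m=(col|dark).astype(float); m=cv2.morphologyEx(m,cv2.MORPH_CLOSE,np.ones((3,3)))
    mk=np.repeat((m*255).astype(np.uint8)[...,None],3,2)
"""+s[b:]
s=s.replace("    vis.append(","    vis.append(cv2.resize(mk,(195,295)));vis.append(").replace("(390,295)","(195,295)").replace("vis[:2]","vis[:4]").replace("vis[2:]","vis[4:]")
open('wfit.py','w').write(s)
f=open('fit.py').read()
f=f.replace("mm=((hsv[...,1]<85)&(hsv[...,2]<160))","mm=((hsv[...,1]<76)&(hsv[...,2]<(178 if wr else 160)))")
open('fit.py','w').write(f)
E
python3 wfit.py
```

```text
blossom plate [ 0.1 -1.9] 0.108 panel [ 0.1 -1.1] 0.069 | plate-panel mm [-0.1 -0.7] deg 0.8
oblong plate [-1.6 -2. ] 0.081 panel [ 0.  -0.9] 0.119 | plate-panel mm [-1.7 -1.1] deg 0.9
square plate [-1.5 -1.4] 0.087 panel [-1.4 -1.1] 0.04 | plate-panel mm [-0.  -0.3] deg -0.2
hexagon plate [-2.2 -1.3] 0.068 panel [-0.7 -1. ] 0.041 | plate-panel mm [-1.5 -0.3] deg -2.0
```

View pics/wfit.png

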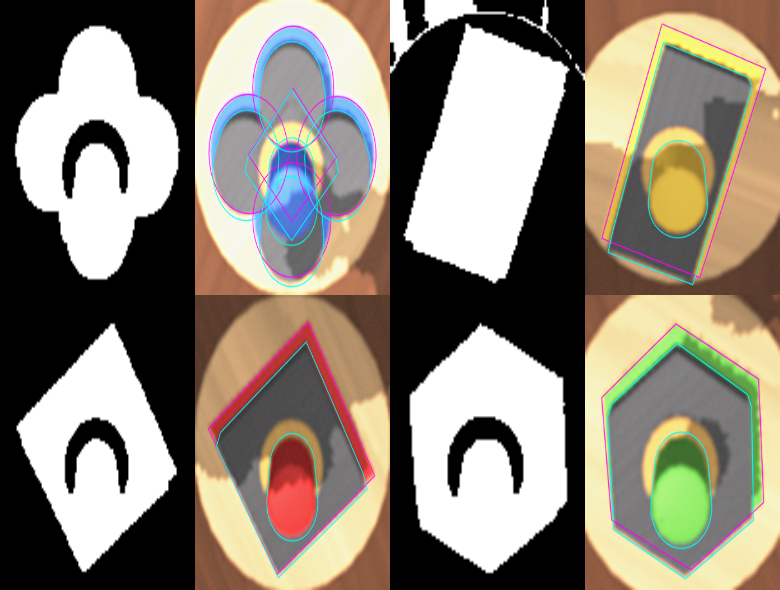

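All three cameras put each weight within about 2 mm and 2° of its panel, and their differences vary in sign. The pot and spool have not moved, so I'm handing in.

```bash
python3 - <<'E'
from h import *
print(np.abs(env.read_qd()).max(),env.read_clock(),env.close_job())
E
```

```text
the job is handed in; nothing more can be done
0.0044403994829653026 46.4083 None
```

All four weights are on the panels of their own shape, released and at rest. I handed the job in at 46.4 s of the 109 s allowed, with the arm back at its start pose and clear of everything. I gripped each weight by its knob, carried it well clear of the other boards, and lowered it at about 12 mm/s until light contact, with the wrist force peaking near 6 N.

**Centring and turn** (weight against panel):

| Camera | Centring | Turn | Largest deviation |
|---|---|---|---|
| Top | within 1.6 mm | within 1.1° | hexagon |
| Side | 1.1 to 2.6 mm | within 1.3° | oblong |
| Wrist close-ups | within 2.0 mm | within 2.0° | oblong 2.0 mm, hexagon 2.0° |

- **Disagreement:** the top and side cameras differ in the sign of the sideways error for every weight, so I read it as calibration and shadow bias. I made no correction. Averaging the views puts each weight within about 1–1.5 mm.
- **Failed checks:** the first top check of the blossom and of the oblong was blocked by the arm. The first wrist fits of the panels were spoiled by overexposure. I redid all of these.
- **Glue pot and spool:** image shift of no more than 0.02 px in both the top and side views, so neither moved. I left the pink and turquoise look-alikes alone.

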